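Hang the steel holder on the rail and stow the sharpening steel

ROBOT

A 6-joint arm with a two-finger parallel gripper is mounted at the origin on a cart in front of the work surface, level with it; the furniture and walls round the work are solid. World frame = base frame: x ahead of the robot, y to its left, z up, the work surface at z = 0. Lengths are in mm, angles in rad, forces in N, time in s.
With the tool pointing down it reaches from about 350 to 775 mm from the base axis. Payload 7.3 kg.
Tool frame: the origin (TCP) lies at the very end of the fingers, on their centre line; the grasp point (between the pads) lies 19 mm behind it; z points along the fingers, y is the line along which they close (so a half turn about z gives the same grasp; the last joint's range is limited). The gripper opens to 92 mm and grips with 3 to 60 N. Pads are 19 mm wide; open, the fingers measure 130 mm over their backs; the gripper's body (75 mm by 190 mm) begins 47 mm behind the grasp point.
Start: joints at [1.103, 0.342, 1.524, -0, 1.275, -0.146], TCP at [166.03, 498.075, 226.741] pointing down, gripper open.
Joint ranges: [-2.53, 2.53], [-0.77, 2.02], [0.04, 2.7], [-1, 4.14], [0.28, 2.66], [-3.11, 3.11]. Speed limits (rad/s): [2.57, 2.57, 3.14, 3.14, 3.14, 3.14].

INTERFACE

Orientations are given as [roll, pitch, yaw] about the fixed x, y, z axes, in that order (R = Rz(yaw) Ry(pitch) Rx(roll)).
In Python, from plant import bot gives the robot as it stands.
- The arm moves only by the tool apply_moves, never from a script. Its argument "motion" is text: rows parted by semicolons, each of 4 numbers parted by spaces: the shift along the tool's x, y, z in m, then the turn about the tool's z in degrees. A call has 1 to 8 rows; each row shifts and turns the commanded pose from where the row before left it, along the tool's axes as they then stand; what a row does not reach is not made up. A row lasts 1/8 s, in which the tool goes at most 62.5 mm and 10.7 degrees, less where a joint would pass 70% of its speed; a pose out of reach is approached as far as the arm can. A call with a gripper value outside its range is refused whole. "fingers" is the opening, from -1 (shut) to 1 (fully open), set as the call begins (left out, the last holds). The fingers move at their own pace and stop on an object; the grip force is fixed at half the most. Time passes only in rows, so rows that do not move let the fingers close. It gives the time, the measured TCP pose, the force, the opening and the grip force at its end, in the units of the state.
- bot.get_obs(): the state, without advancing time (a new reading comes with each control period).
- bot.capture(name): name is "side" or "top"; returns a dict with "img" (420x560x3 uint8, blue, green, red), "range_z" (420x560 float32, mm along the optical axis (not along the pixel's ray), 0 where there is no reading), "fx", "fy", "cx", "cy" (pixels), "D" ([k1, k2, p1, p2, k3] as OpenCV has them; the pictures are not rectified), "world_from_camera" (4x4, takes a point from camera to world coordinates). Camera axes: x right, y down, z forward; pixel columns grow to the right and rows downward; lengths in mm; the calibration is good to about 2 mm. A picture is of the moment at which its call begins.
- bot.close_job(): hands the job in; it is judged then, once.
Trained networks look in a picture, given as the dict that the camera call returned (one of the last four; its "shot" number tells which), for a name from the list of things; names that differ only in an ending like _2 or _b are one class to them, and where a whole thing is asked for, a point or a joint stands for the part that bears it (a point fixed in the world has none). Each returns a list of dicts, best first, with "p" (0 to 1); they miss things now and then, are a little off and sometimes report something else, mostly with a low value. They report only what shows in the picture. A call takes as long as a camera call.
- bot.cut_out(picture, thing): "pixels" (420x560 bool, what is visible of it) and "point" ([column, row] in pixels, amid what is visible of it).
The state is a dict: "time": time; "joint_positions": joint angles; "dq": joint speeds; "tau": joint torques, N m; "tool_pos": TCP position; "tcp_rot": TCP orientation; "contact_force": force on the tool from outside, world axes, zero at the start; "moment": the same for the moment, N m; "grip_width": finger opening in mm; "finger_force": force on a finger pad.
Only numpy, scipy, OpenCV 4.12 (cv2) and the standard library are available. Lean on these libraries where they do the work, as an engineer would, in place of code of your own. Each camera call takes 0.05 s, during which the arm holds its last target. There are 200 camera calls.

TASK

Put the red holder astride the utensil rail between its posts, fully down, with its eyelet on the robot's side. Then take the sharpening steel out of the white draining cup and slide its rod down through the holder's eyelet until the guard sits on the eyelet's rim, and leave it hanging there. Leave the pepper mill, the green-capped spice jar and the apple where they stand.

Things in the scene. Friction and masses are not known exactly. Their poses are not given: they have to be found in the camera images.
- rail: Utensil rail, fixed: a steel bar 6 mm thick, 280 mm long, 40 mm tall with rounded top edge, at heights 130 to 170 mm between two dark posts (16 mm thick, 189 mm tall, ball tops, wooden feet 100 mm long) at y = -146 and +146 mm. Origin on the worktop under the bar's middle; y along the bar, x across it, away from the robot.
- rail_top (a point): Middle of the bar's top edge, 170 mm over the worktop; axes as the rail's.
- holder: Loose red saddle, 160 g, standing on the worktop: an inverted U of two legs 44 mm wide (y), 4 mm thick, with a slot 8.5 mm wide and 45 mm deep that fits over the bar. On top a wooden grip fin 10 mm thick (x), 36 mm wide (y), z = 51 to 83 mm. A flange at the -x leg's foot carries the eyelet (x = -45 mm). Origin: underside, middle of the slot; x across the slot, y along it, z up.
- holder_seat (a point): Middle of the slot's ceiling, 45 mm above the holder's underside; it comes to rest on the bar's top edge. Axes as the holder's.
- eyelet (a point): Centre of the upper rim of the holder's eyelet (x = -45 mm, z = 14 mm in the holder's frame): a collar 14 mm tall with a hole 15 mm across, open below, flaring to 20 mm at the top; 29 mm across outside. Axes as the holder's, z along the hole.
- cup: White ceramic draining cup, fixed, 74 mm across and 112 mm tall, narrowing to a neck 30 mm across with a mouth 20 mm wide. Origin at the centre of its underside.
- steel: Short sharpening steel, loose, 160 g, hanging upright in the cup's neck at the start: rod 10 mm thick, 100 mm long with tapered tip; round guard 34 mm across, 5 mm thick; round blue handle 25 mm thick up to 88 mm above the guard's underside. Origin at the centre of the guard's underside; z up along the handle.
- steel_tip (a point): End of the rod, 100 mm below the guard's underside.
- pepper_mill: Bystander: glass pepper mill with a grey cap, 44 mm across, 90 mm tall, loose. Origin at the centre of its underside.
- apple_b: Bystander: red apple, 77 mm across, 73 mm tall, loose. Origin at the centre of its underside.
- spice_jar: Bystander: small glass spice jar with a green cap, 44 mm across, 99 mm tall, loose. Origin at the centre of its underside.

How it is judged:
By the outcome, as a careful person would: the job done as asked, in the order asked, and still so for the second after the job is handed in, with the robot touching nothing.
It also fails if it takes over 59 s, if anything falls off the work surface, if the arm or the gripper's body presses on something with over 40 N, if the wrist force passes 120 N, or if a joint passes its speed limit or range.

## Working session

There is one attempt and no reset: what is moved stays moved. The work goes in short steps, Python scripts to look and compute and a tool call to move; the robot and the scene stay as the last step left them, time stands still between calls to the robot, and variables do not carry over. Pictures are saved under pics/ and viewed, at most 10 in all, crops included, and the job is handed in when it is done.

Besides the shell and the picture viewer there is one more tool, called after "Call:" by a JSON object that holds its "api" and its "payload". apply_moves: Moves the arm, as the interface text tells. Its arguments: {"type":"object","properties":{"motion":{"type":"string"},"fingers":{"type":"number"}},"required":["motion"]}

```bash
ls; mkdir -p pics
cat > h.py <<'E'
import numpy as np, cv2
from plant import bot
def world(c, mask=None):
    z=c["range_z"]; h,w=z.shape
    K=np.array([[c["fx"],0,c["cx"]],[0,c["fy"],c["cy"]],[0,0,1]],float)
    v,u=np.nonzero((z>0) if mask is None else (mask&(z>0)))
    n=cv2.undistortPoints(np.stack([u,v],1).astype(float).reshape(-1,1,2),K,np.array(c["D"],float)).reshape(-1,2)
    d=z[v,u]; P=np.c_[n*d[:,None],d,np.ones(len(d))]
    return (P@np.array(c["world_from_camera"]).T)[:,:3],u,v
E
python3 - <<'E'
from h import *
o=bot.get_obs(); print({k:np.round(v,3) for k,v in o.items()})
for n in("top","side"):
    c=bot.capture(n); cv2.imwrite(f"pics/{n}0.png",c["img"]); print(n,np.round(c["world_from_camera"],2).tolist())
    for t in("holder","rail","cup","steel","pepper_mill","apple_b","spice_jar","eyelet"):
        for r in bot.cut_out(c,t)[:2]:
            P,_,_=world(c,r["pixels"])
            if len(P): print(t,round(r["p"],2),np.round(r["point"]),len(P),np.round(np.percentile(P,[2,50,98],axis=0)).tolist())
E
```

```text
pics
{'time': np.float64(0.0), 'joint_positions': array([ 1.103,  0.343,  1.525,  0.   ,  1.275, -0.146]), 'dq': array([-0.   , -0.001,  0.001, -0.002,  0.001, -0.001]), 'tau': array([  0.   , -43.124, -24.422,   0.072,   0.056,  -0.   ]), 'tool_pos': array([165.828, 497.699, 226.061]), 'tcp_rot': array([-3.14, -0.  ,  2.82]), 'contact_force': array([-0.123,  0.949,  0.749]), 'moment': array([-0.015,  0.043,  0.042]), 'finger_force': np.float64(0.0), 'grip_width': np.float64(92.257)}
top [[0.0, -1.0, 0.07, 527.36], [-1.0, -0.0, -0.02, 74.01], [0.02, -0.07, -1.0, 1134.82], [0.0, 0.0, 0.0, 1.0]]
holder 0.71 [373. 276.] 307 [[390.0, -218.0, 3.0], [437.0, -197.0, 27.0], [455.0, -172.0, 85.0]]
rail 0.94 [296. 198.] 1411 [[543.0, -142.0, -1.0], [617.0, 13.0, 16.0], [691.0, 173.0, 188.0]]
cup 0.93 [234. 269.] 509 [[407.0, 135.0, 1.0], [449.0, 159.0, 75.0], [472.0, 200.0, 118.0]]
steel 0.59 [225. 275.] 197 [[419.0, 155.0, 91.0], [440.0, 165.0, 182.0], [452.0, 181.0, 203.0]]
pepper_mill 0.81 [186. 173.] 268 [[679.0, 266.0, -1.0], [694.0, 280.0, 80.0], [716.0, 302.0, 92.0]]
apple_b 0.69 [365. 
[... 941 characters left out ...]
 184.0, 201.0]]
steel 0.56 [351. 223.] 466 [[425.0, 165.0, 115.0], [438.0, 179.0, 159.0], [450.0, 184.0, 201.0]]
steel 0.51 [327. 189.] 328 [[391.0, -225.0, 2.0], [438.0, -188.0, 29.0], [454.0, -170.0, 83.0]]
pepper_mill 0.9 [224. 308.] 695 [[680.0, 284.0, 7.0], [696.0, 300.0, 52.0], [717.0, 308.0, 90.0]]
apple_b 0.84 [212. 191.] 582 [[744.0, -196.0, 0.0], [777.0, -152.0, 50.0], [816.0, -137.0, 69.0]]
spice_jar 0.97 [290. 313.] 1060 [[545.0, 300.0, 4.0], [566.0, 334.0, 70.0], [586.0, 340.0, 101.0]]
spice_jar 0.39 [271. 212.] 1786 [[544.0, -244.0, 0.0], [606.0, 121.0, 65.0], [680.0, 176.0, 185.0]]
eyelet 0.82 [326. 187.] 305 [[391.0, -217.0, 4.0], [439.0, -189.0, 34.0], [454.0, -169.0, 84.0]]
```

Run:
```python
from h import *
ims=[]
for n in("top","side"):
    c=bot.capture(n); P,u,v=world(c)
    def sel(n2,x,y,z):
        m=(P[:,0]>x[0])&(P[:,0]<x[1])&(P[:,1]>y[0])&(P[:,1]<y[1])&(P[:,2]>z[0])&(P[:,2]<z[1]); Q=P[m]
        if len(Q)<5: print(n,n2,len(Q)); return
        r=cv2.minAreaRect(Q[:,:2].astype(np.float32)); print(n,n2,len(Q),np.round(Q.mean(0),1),np.round(r[0],1),np.round(r[1],1),round(r[2],1))
    H=((370,480),(-240,-150))
    sel("fintop",*H,(76,95)); sel("fin",*H,(56,95)); sel("shoulder",*H,(40,54)); sel("eyelet",*H,(8,22)); sel("low",*H,(5,95))
    R=((520,710),(-170,200))
    sel("bar",(550,690),(-120,150),(160,176)); sel("post1",R[0],(-170,-20),(176,200)); sel("post2",R[0],(50,200),(176,200))
    sel("steeltop",(400,480),(120,210),(190,210)); sel("steelh",(400,480),(120,210),(135,210)); sel("cuptop",(390,490),(120,210),(95,112))
    K=(150,380,120,300) if n=="side" else (200,430,170,330)
    ims.append(cv2.resize(c["img"],(560,420))[K[2]:K[3] if n=="top" else 360,K[0]:K[1]+0])
    a=ims[-1]; ims[-1]=cv2.resize(a,(400*1,int(a.shape[0]*400/a.shape[1])),interpolation=cv2.INTER_CUBIC)
h=max(i.shape[0] for i in ims)
cv2.imwrite("pics/a.png",np.hstack([cv2.copyMakeBorder(i,0,h-i.shape[0],0,0,cv2.BORDER_CONSTANT) for i in ims]))
```

```text
top fintop 63 [ 441.9 -191.5   82.9] [ 441.4 -192. ] [ 9.9 33.9] 21.1
top fin 89 [ 442.6 -190.4   78.1] [ 441.7 -191.7] [11.1 34.1] 18.6
top shoulder 49 [ 443.9 -186.4   49.3] [ 441.8 -191.8] [16.1 43.8] 21.7
top eyelet 97 [ 412.2 -203.3   13.4] [ 417.5 -198.2] [66.9 39.7] 17.9
top low 327 [ 431.2 -195.    36.4] [ 422.1 -202.3] [107.8  82. ] 7.7
top bar 342 [615.3  15.5 169.7] [615.6  15.2] [  6.3 272.6] 12.3
top post1 69 [ 646.  -125.3  185.4] [ 645.9 -125.9] [19.6 18.1] 56.1
top post2 70 [584.2 157.9 185.3] [584.3 157.8] [20. 18.] 0.6
top steeltop 92 [437.6 169.2 199.6] [437.7 169.1] [21.5 21.4] 45.0
top steelh 127 [439.3 167.3 191. ] [438.4 168.8] [22.3 22.5] 43.3
top cuptop 15 [446.8 164.1  98.9] [445.5 165. ] [32.6 13.7] 60.4
side fintop 31 [ 440.9 -188.3   82. ] [ 440.9 -191.5] [ 9.6 38.5] 15.8
side fin 82 [ 441.4 -187.1   72.4] [ 441.4 -190.8] [11.1 40. ] 19.2
side shoulder 53 [ 442.7 -185.5   48.1] [ 439.5 -190.8] [20.  45.2] 23.8
side eyelet 86 [ 421.7 -194.8   13.9] [ 417.4 -197.5] [65.5 47.2] 19.6
side low 316 [ 433.3 -189.4   37.6] [ 417.9 -197.7] [66.1 48.2] 19.3
side bar 190 [616.6  11.8 168.5] [617.3   4.6] [  9.5 256.8] 13.2
side post1 40 [ 644.9 -121.   183.1] [ 644.3 -122.3] [19.3 14.4] 15.5
side post2 69 [583.6 164.  183.4] [582.7 161. ] [18.9 17.3] 50.5
side steeltop 91 [437.3 174.5 197.6] [436.4 172.8] [22.6 19.1] 7.4
side steelh 347 [437.9 177.5 172.2] [436.5 173.4] [24.7 20.4] 7.4
side cuptop 95 [438.6 180.9 102.6] [439.3 178.3] [17.6 32.4] 73.4
```

View pics/a.png

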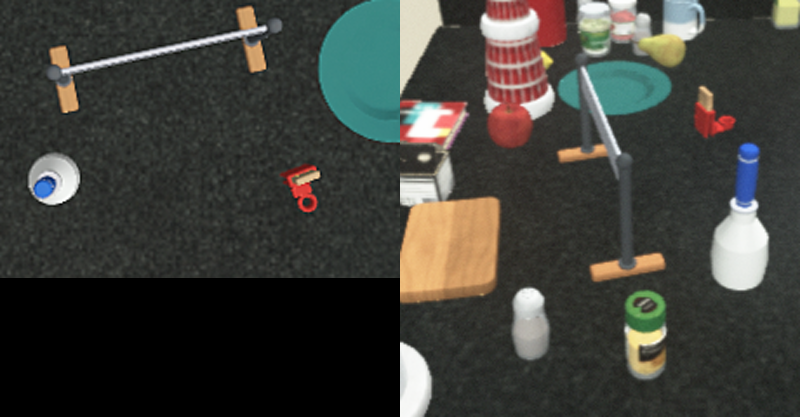

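View pics/side0.png

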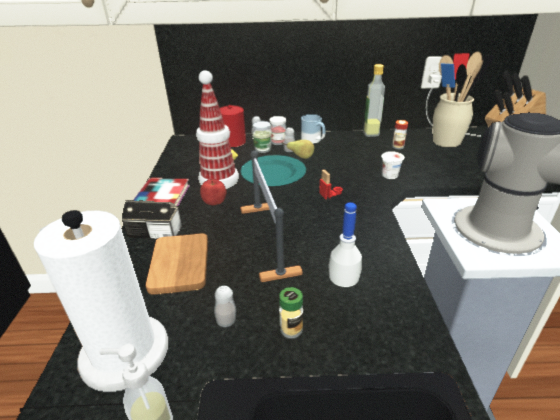

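```bash
cat > go.py <<'E'
import sys; from h import *
def plan(x,y,z,yawdeg,n=None):
    o=bot.get_obs(); p=np.array(o["tool_pos"]); r,pi,yw=o["tcp_rot"]
    from scipy.spatial.transform import Rotation as R
    M=R.from_euler("xyz",[r,pi,yw]).as_matrix()
    d=M.T@(np.array([x,y,z])-p)/1000
    t=-((yawdeg-np.degrees(yw)+180)%360-180)
    n=n or max(1,int(np.ceil(max(np.linalg.norm(d)/.045,abs(t)/9))))
    # pure-shift rows, then pure-turn rows if combined not used
    print("pos",np.round(p,1),"rpy",np.round(np.degrees([r,pi,yw]),2),"t",round(float(o["time"]),2),"shift",np.round(d,4),"turn",round(t,2),"norm rows",n, "row",np.round(d/n,4),"turn/row",round(t/n,2))
    print("F",np.round(o["contact_force"],1),"w",round(float(o["grip_width"]),1),round(float(o["finger_force"]),1))
if __name__=="__main__": plan(*map(float,sys.argv[1:5]))
E
python3 go.py 400 60 226 161.6
```

```text
pos [166.  498.1 226.8] rpy [179.99  -0.   161.56] t 1.0 shift [-0.3605 -0.3416  0.0007] turn -0.04 norm rows 12 row [-0.03   -0.0285  0.0001] turn/row -0.0
F [ 0.1 -0.9 -0.8] w 91.9 0.0
```

Call:
{"api": "apply_moves", "payload": {"motion": "-0.03 -0.0285 0 0;-0.03 -0.0285 0 0;-0.03 -0.0285 0 0;-0.03 -0.0285 0 0;-0.03 -0.0285 0 0;-0.03 -0.0285 0 0;-0.03 -0.0285 0 0;-0.03 -0.0285 0 0"}}

```text
time: 2.0
tool_pos: [322.1, 204.7, 227.0]
tcp_rot: [3.141, 0.001, 2.82]
contact_force: [0.6, 0.3, -0.0]
grip_width: 91.8
finger_force: 0.0
```

Call:
{"api": "apply_moves", "payload": {"motion": "-0.03 -0.0285 0 0;-0.03 -0.0285 0 0;-0.03 -0.0285 0 0;-0.03 -0.0285 0 0;0 0 0 10;0 0 0 10;0 0 0 10;0 0 0 10", "fingers": -0.1}}

```text
time: 3.0
tool_pos: [399.4, 59.7, 226.8]
tcp_rot: [3.141, 0.0, 2.116]
contact_force: [-0.5, -0.7, -0.3]
grip_width: 41.3
finger_force: 0.0
```

```bash
python3 go.py 441.5 -191.8 130 109.5
```

```text
pos [399.4  59.7 226.8] rpy [179.99   0.   121.22] t 3.0 shift [-0.2369 -0.0944  0.0968] turn 11.72 norm rows 7 row [-0.0338 -0.0135  0.0138] turn/row 1.67
F [-0.5 -0.7 -0.3] w 41.3 0.0
```

Call:
{"api": "apply_moves", "payload": {"motion": "-0.0338 -0.0135 0.0138 0;-0.0338 -0.0135 0.0138 0;-0.0338 -0.0135 0.0138 0;-0.0338 -0.0135 0.0138 0;-0.0338 -0.0135 0.0138 0;-0.0338 -0.0135 0.0138 0;-0.0338 -0.0135 0.0138 6;0 0 0 5.7"}}

```text
time: 4.0
tool_pos: [442.7, -193.4, 129.0]
tcp_rot: [-3.141, -0.001, 1.911]
contact_force: [-0.0, 0.3, 0.2]
grip_width: 41.4
finger_force: 0.0
```

Run:
```python
from h import *
c=bot.capture("side"); P,u,v=world(c)
m=(abs(P[:,0]-441)<60)&(abs(P[:,1]+191)<60)&(P[:,2]<90)&(P[:,2]>60); Q=P[m]
if len(Q)>4:print(len(Q),Q.mean(0),cv2.minAreaRect(Q[:,:2].astype(np.float32)))
a=c["img"][110:230,240:400]; cv2.imwrite("pics/b.png",cv2.resize(a,None,fx=4,fy=4,interpolation=cv2.INTER_CUBIC))
import go; go.plan(441.5,-191.8,56,109.5)
```

```text
73 [ 441.35191685 -187.01965084   73.97997487] ((441.22222900390625, -190.8413848876953), (9.963614463806152, 38.07260513305664), 19.423480987548828)
pos [ 442.6 -192.4  129.4] rpy [-1.7997e+02 -5.0000e-02  1.0933e+02] t 4.05 shift [ 0.0009 -0.0008  0.0734] turn -0.17 norm rows 2 row [ 0.0004 -0.0004  0.0367] turn/row -0.08
F [ 0.4 -0.5  0.4] w 41.3 0.0
```

View pics/b.png

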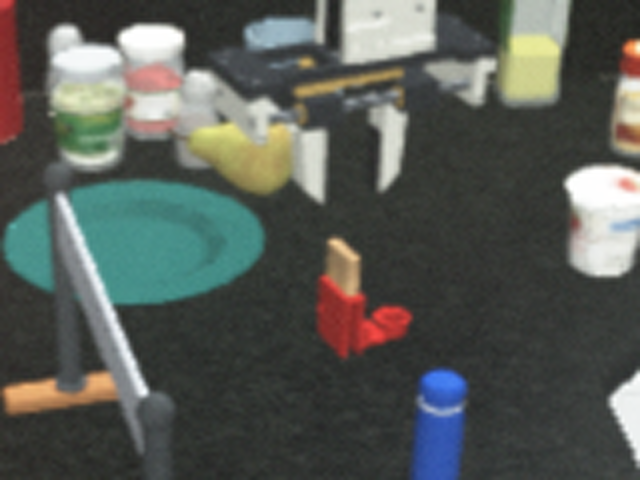

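The gripper's fingers straddle the wooden fin (crop 343,265), and the eyelet is at the robot's side (395,320). Going down to grasp.

Call:
{"api": "apply_moves", "payload": {"motion": "0.001 -0.001 0.025 0;0 0 0.025 0;0 0 0.012 0;0 0 0.011 0;0 0 0 0"}}

```text
time: 4.68
tool_pos: [441.4, -190.5, 56.8]
tcp_rot: [-3.141, -0.001, 1.918]
contact_force: [-0.2, -1.1, 0.4]
grip_width: 41.2
finger_force: 0.0
```

Call:
{"api": "apply_moves", "payload": {"motion": "0 0 0 0;0 0 0 0;0 0 0 0;0 0 0 0;0 0 0 0;0 0 0 0", "fingers": -1}}

```text
time: 5.42
tool_pos: [441.5, -190.7, 57.3]
tcp_rot: [3.141, 0.0, 1.917]
contact_force: [-1.2, -0.2, 3.7]
grip_width: 9.8
finger_force: 30.0
```

Call:
{"api": "apply_moves", "payload": {"motion": "0 0 -0.01 0;0 0 -0.03 0;0 0 -0.04 0;0 0 -0.04 0;0 0 -0.04 0;0 0 -0.03 0;0 0 0 0"}}

```text
time: 6.3
tool_pos: [442.3, -191.2, 249.4]
tcp_rot: [3.138, 0.004, 1.918]
contact_force: [-0.5, 0.1, -1.9]
grip_width: 9.9
finger_force: 30.0
```

Run:
```python
from h import *
import go; go.plan(615,16,240,102.3)
for n in("side","top"):
    c=bot.capture(n)
    P,u,v=world(c)
    p=bot.get_obs()["tool_pos"]
    m=(abs(P[:,0]-p[0])<90)&(abs(P[:,1]-p[1])<60)&(P[:,2]<p[2]-8)&(P[:,2]>p[2]-80); Q=P[m]
    red=c["img"][v[m],u[m]].astype(int); r=(red[:,2]>2*red[:,1])&(red[:,2]>60); Q=Q[r]; print(n,len(Q),Q.min(0),Q.max(0),cv2.minAreaRect(Q[:,:2].astype(np.float32)))
```

```text
pos [ 442.3 -191.2  249.4] rpy [179.82   0.22 109.87] t 6.3 shift [0.1362 0.2328 0.0096] turn 7.57 norm rows 6 row [0.0227 0.0388 0.0016] turn/row 1.26
F [-0.5  0.1 -1.9] w 9.9 30.0
side 262 [ 386.61873831 -219.67348933  192.20251363] [ 456.13748313 -166.27413824  239.53708733] ((418.6634216308594, -196.5242462158203), (68.15837097167969, 47.655948638916016), 14.152156829833984)
top 76 [ 394.03772784 -200.49696351  189.25281316] [ 445.19927174 -168.99282348  238.237634  ] ((420.8710632324219, -186.84469604492188), (54.883018493652344, 14.205022811889648), 33.31206512451172)
```

Call:
{"api": "apply_moves", "payload": {"motion": "0.0227 0.0388 0 0;0.0227 0.0388 0 0;0.0227 0.0388 0 0;0.0227 0.0388 0 0;0.0227 0.0388 0 0;0.0227 0.0388 0 0;0 0 0 7.5;0 0 0 0"}}

```text
time: 7.4
tool_pos: [613.5, 17.0, 244.8]
tcp_rot: [-3.138, -0.001, 1.788]
contact_force: [0.8, -0.1, -0.2]
grip_width: 10.0
finger_force: 30.0
```

Run:
```python
from h import *
import go; go.plan(615,16,235,102.3)
p=np.array(bot.get_obs()["tool_pos"])
for n in("side","top"):
    c=bot.capture(n)
    P,u,v=world(c); col=c["img"][v,u].astype(int)
    near=(abs(P[:,0]-p[0])<90)&(abs(P[:,1]-p[1])<60)
    red=near&(col[:,2]>2*col[:,1])&(col[:,2]>60)&(P[:,2]>180)
    Q=P[red]; print(n,"red",len(Q),Q.min(0),Q.max(0),cv2.minAreaRect(Q[:,:2].astype(np.float32)))
    up=Q[Q[:,2]>p[2]-35]; print(" legs",len(up),cv2.minAreaRect(up[:,:2].astype(np.float32)) if len(up)>3 else 0, "eyelet", Q[Q[:,2]<p[2]-38].mean(0) if len(Q) else 0)
    b=(P[:,2]>160)&(P[:,2]<174)&(abs(P[:,1]-16)<130)&(abs(P[:,0]-616)<60)&~red
    B=P[b]; s=np.polyfit(B[:,1],B[:,0],1); print(" bar",len(B),"x at y=16",np.polyval(s,16),"deg",-np.degrees(np.arctan(s[0])))
    q=np.array(c["world_from_camera"]); i=np.linalg.inv(q)@np.r_[p[0],p[1],190,1]
    U=int(c["fx"]*i[0]/i[2]+c["cx"]);V=int(c["fy"]*i[1]/i[2]+c["cy"]); print(U,V)
    cv2.imwrite(f"pics/c_{n}.png",cv2.resize(c["img"][max(V-60,0):V+60,max(U-80,0):U+80],None,fx=5,fy=5,interpolation=cv2.INTER_CUBIC))
```

```text
pos [613.5  17.  244.8] rpy [-1.7978e+02 -7.0000e-02  1.0247e+02] t 7.4 shift [-0.0013  0.0013  0.0098] turn 0.17 norm rows 1 row [-0.0013  0.0013  0.0098] turn/row 0.17
F [ 0.8 -0.1 -0.2] w 10.0 30.0
side red 286 [558.34761507  -6.98555654 189.15732473] [677.23946154  69.69654199 353.65758112] ((625.7938842773438, 15.97976303100586), (136.96609497070312, 58.0417594909668), 23.271560668945312)
 legs 97 ((648.4675903320312, 25.731287002563477), (87.60252380371094, 58.0417594909668), 23.27155876159668) eyelet [585.30670871  14.37029544 197.36561936]
 bar 170 x at y=16 615.7785167110529 deg 12.28398442580706
265 175Traceback (most recent call last):
  File "<stdin>", line 9, in <module>
    return umr_minimum(a, axis, None, out, keepdims, initial, where)
ValueError: zero-size array to reduction operation minimum which has no identity
```

View pics/c_side.png

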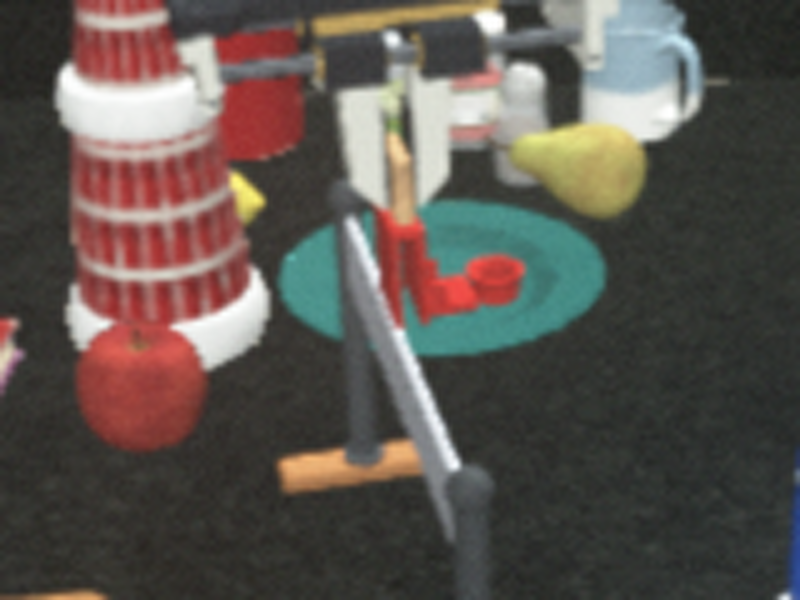

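```bash
cat > rel.py <<'E'
from h import *
p=np.array(bot.get_obs()["tool_pos"]); a=np.radians(12.3); ex=np.array([np.cos(a),np.sin(a)]); ey=np.array([-np.sin(a),np.cos(a)])
print("tcp",p)
for k in range(2):
    c=bot.capture("side"); P,u,v=world(c); col=c["img"][v,u].astype(int)
    X=(P[:,:2]-p[:2])@ex; Y=(P[:,:2]-p[:2])@ey; Z=P[:,2]
    red=(col[:,2]>2*col[:,1])&(col[:,2]>60)&(abs(Y)<35)&(abs(X)<14)&(Z<p[2]-8)&(Z>p[2]-62)
    fr=red&(Y>15)
    print("red n",red.sum(),"front n",fr.sum(),"X pct",np.round(np.percentile(X[fr],[1,10,50,90,99]),1),"Y",Y[fr].mean(),"Z",Z[fr].min(),Z[fr].max())
    for z0 in np.arange(p[2]-56,p[2]-6,6):
        s=fr&(Z>=z0)&(Z<z0+6)
        if s.sum(): print("  z",round(z0),s.sum(),np.round([X[s].min(),X[s].max(),X[s].mean()],1))
    b=(Z>166)&(Z<173)&(abs(Y)<120)&(abs(X)<15)&~red&(col.max(1)>110)&(abs(col[:,2]-col[:,0])<50)
    s=np.polyfit(Y[b],X[b],1); print("bar n",b.sum(),"X at Y=0",s[1],"slope deg",np.degrees(np.arctan(s[0])),"res",np.std(X[b]-np.polyval(s,Y[b])))
E
python3 rel.py
```

```text
tcp [613.5099426   16.24136463 245.87163132]
red n 131 front n 59 X pct [-9.1 -8.1 -2.5  6.7  7.1] Y 19.56226846569078 Z 194.6418079897253 237.58134777806526
  z 190 2 [-8.  -5.8 -6.9]
  z 196 6 [-8.   6.6 -2.6]
  z 202 8 [-8.6  6.3 -2.3]
  z 208 6 [-8.6  5.5 -3. ]
  z 214 7 [-8.6  6.9 -1.5]
  z 220 11 [-9.1  6.9 -1.3]
  z 226 6 [-6.9  7.  -0.4]
  z 232 13 [-4.9  7.4  2.4]
bar n 125 X at Y=0 1.7106959554880865 slope deg -0.1056582696269856 res 1.6749460848260502
red n 130 front n 57 X pct [-8.7 -8.2 -4.6  6.6  7.2] Y 19.578379188541724 Z 193.37608530103336 237.86812495427586
  z 190 1 [-6.2 -6.2 -6.2]
  z 196 7 [-7.9  6.  -3.2]
  z 202 8 [-8.6  6.3 -2.3]
  z 208 7 [-8.9  7.1 -1.5]
  z 214 7 [-8.2  6.7 -1.2]
  z 220 10 [-8.4  6.8 -0.9]
  z 226 7 [-6.5  7.3  2.5]
  z 232 10 [-6.8  6.8  0.4]
bar n 129 X at Y=0 1.747442979967931 slope deg -0.04334951081044926 res 1.6396279300103211
```

Call:
{"api": "apply_moves", "payload": {"motion": "0 0.0023 0 0;0 0 0.006 0;0 0 0.006 0;0 0 0 0"}}

```text
time: 8.1
tool_pos: [615.9, 17.0, 234.2]
tcp_rot: [-3.14, -0.001, 1.787]
contact_force: [0.8, 0.2, -2.0]
grip_width: 9.7
finger_force: 30.0
```

```bash
python3 rel.py
```

```text
tcp [615.91746843  16.99254223 234.22026542]
red n 124 front n 55 X pct [-8.4 -7.8 -5.6  6.8  7.2] Y 19.432992898745475 Z 181.27548709331637 225.99128382043693
  z 178 3 [-7.8  6.6 -2.3]
  z 184 5 [-7.2  6.6 -3.9]
  z 190 7 [-7.8  6.7 -1. ]
  z 196 7 [-7.9  6.3 -3.3]
  z 202 7 [-8.4  6.1 -3.3]
  z 208 9 [-8.4  7.3  1.8]
  z 214 6 [-6.4  6.8 -0.2]
  z 220 11 [-6.9  6.8  1. ]
bar n 103 X at Y=0 -0.9454647402782133 slope deg -0.00447463869049477 res 1.7342851461327955
red n 124 front n 49 X pct [-8.6 -7.9 -5.3  6.9  7.3] Y 19.540776972331404 Z 184.49325412354813 225.5428714068767
  z 184 6 [-7.6  6.6 -2.1]
  z 190 7 [-7.8  6.6 -2.8]
  z 196 7 [-8.5  6.3 -3.3]
  z 202 6 [-8.6  6.2 -2.6]
  z 208 8 [-8.6  7.4 -2.2]
  z 214 7 [-6.7  7.1  2.7]
  z 220 8 [-6.6  7.   1.3]
bar n 100 X at Y=0 -1.0419355746101373 slope deg 0.028763051766764716 res 1.663051866914986
```

Call:
{"api": "apply_moves", "payload": {"motion": "0 0 0.003 0;0 0 0.003 0;0 0 0.003 0;0 0 0.003 0;0 0 0.003 0;0 0 0 0"}}

```text
time: 8.95
tool_pos: [616.2, 17.0, 219.8]
tcp_rot: [-3.141, -0.0, 1.787]
contact_force: [0.6, -0.0, -0.4]
grip_width: 9.9
finger_force: 30.0
```

No contact force: it's in the slot (bottom ≈163).

Call:
{"api": "apply_moves", "payload": {"motion": "0 0 0.006 0;0 0 0.006 0;0 0 0.006 0;0 0 0.006 0;0 0 0.006 0;0 0 0 0"}}

```text
time: 9.7
tool_pos: [616.0, 17.0, 189.4]
tcp_rot: [-3.14, -0.0, 1.786]
contact_force: [0.7, -0.6, -1.7]
grip_width: 9.8
finger_force: 30.0
```

Call:
{"api": "apply_moves", "payload": {"motion": "0 0 0.003 0;0 0 0.002 0;0 0 0.002 0;0 0 0.001 0;0 0 0 0"}}

```text
time: 10.32
tool_pos: [616.3, 17.0, 182.3]
tcp_rot: [3.141, -0.0, 1.787]
contact_force: [0.1, 0.6, -0.4]
grip_width: 9.9
finger_force: 30.0
```

Call:
{"api": "apply_moves", "payload": {"motion": "0 0 0.001 0;0 0 0.001 0;0 0 0 0"}}

```text
time: 10.7
tool_pos: [616.4, 17.0, 182.2]
tcp_rot: [3.14, 0.001, 1.787]
contact_force: [-5.1, -0.1, 10.1]
grip_width: 9.7
finger_force: 30.0
```

Call:
{"api": "apply_moves", "payload": {"motion": "0 0 0 0;0 0 0 0;0 0 0 0;0 0 0 0;0 0 -0.02 0;0 0 -0.04 0;0 0 -0.04 0;0 0 0 0", "fingers": -0.1}}

```text
time: 11.7
tool_pos: [617.8, 16.9, 283.8]
tcp_rot: [3.135, 0.002, 1.787]
contact_force: [-0.2, 0.2, -0.9]
grip_width: 41.4
finger_force: 0.0
```

```bash
cat > eye.py <<'E'
from h import *
a=np.radians(12.3); ex=np.array([np.cos(a),np.sin(a)]); ey=np.array([-np.sin(a),np.cos(a)]); o=np.array([616.2,17.0])
for n in("side","top"):
    c=bot.capture(n); P,u,v=world(c); col=c["img"][v,u].astype(int)
    X=(P[:,:2]-o)@ex; Y=(P[:,:2]-o)@ey; Z=P[:,2]
    red=(col[:,2]>1.8*col[:,1])&(col[:,2]>60)&(abs(Y)<40)&(X>-75)&(X<15)&(Z>110)&(Z<190)
    print(n,"red",red.sum(),"Z",np.round(np.percentile(Z[red],[2,98]),1))
    r=red&(X<-27)&(Z>134); Q=P[r]
    if len(Q)>4:
        rc=cv2.minEnclosingCircle(Q[:,:2].astype(np.float32)); print(" rim",len(Q),"meanZ",Q[:,2].mean(),"X",X[r].min(),X[r].max(),"Y",Y[r].min(),Y[r].max(),rc)
        print(" expected eyelet", o-45*ex)
    f=(abs(Y)<30)&(abs(X)<12)&(Z>185)&(Z<212)
    if f.sum()>4: print(" fin",f.sum(),Z[f].max(),cv2.minAreaRect(P[f][:,:2].astype(np.float32)))
    i=np.linalg.inv(np.array(c["world_from_camera"]))@np.r_[590,12,150,1]
    U=int(c["fx"]*i[0]/i[2]+c["cx"]);V=int(c["fy"]*i[1]/i[2]+c["cy"])
    cv2.imwrite(f"pics/d_{n}.png",cv2.resize(c["img"][max(V-40,0):V+40,max(U-50,0):U+50],None,fx=6,fy=6,interpolation=cv2.INTER_CUBIC))
E
python3 eye.py; python3 go.py 437.5 168 282 12.3
```

```text
side red 236 Z [126.9 177. ]
 rim 51 meanZ 137.55039353175894 X -59.502659442372675 -32.93346945080504 Y -14.546101743489904 12.476538472840412 ((571.706298828125, 5.8599467277526855), 14.347004890441895)
 expected eyelet [572.23294915   7.41363262]
 fin 78 210.01392749157947 ((615.5615234375, 17.30417251586914), (10.160703659057617, 36.95425796508789), 13.718061447143555)
pos [616.2  17.  279.8] rpy [-180.     -0.    102.36] t 11.8 shift [ 0.1858 -0.1423 -0.0022] turn 90.06 norm rows 11 row [ 0.0169 -0.0129 -0.0002] turn/row 8.19
F [ 0.2  0.2 -0.6] w 40.9 0.0Traceback (most recent call last):
  File "eye.py", line 7, in <module>
    print(n,"red",red.sum(),"Z",np.round(np.percentile(Z[red],[2,98]),1))
                                         ~~~~~~~~~~~~~^^^^^^^^^^^^^^^
    return _quantile_unchecked(
        a, q, axis, out, overwrite_input, method, keepdims, weights)
    return _ureduce(a,
                    func=_quantile_ureduce_func,
    ...<5 lines>...
                    overwrite_input=overwrite_input,
                    method=method)
    r = func(a, **kwargs)
    result = _quantile(arr,
                       quantiles=q,
    ...<2 lines>...
                       out=out,
                       weights=wgt)
    slices_having_nans = np.isnan(arr[-1, ...])
                                  ~~~^^^^^^^^^
IndexError: index -1 is out of bounds for axis 0 with size 0
```

View pics/d_side.png

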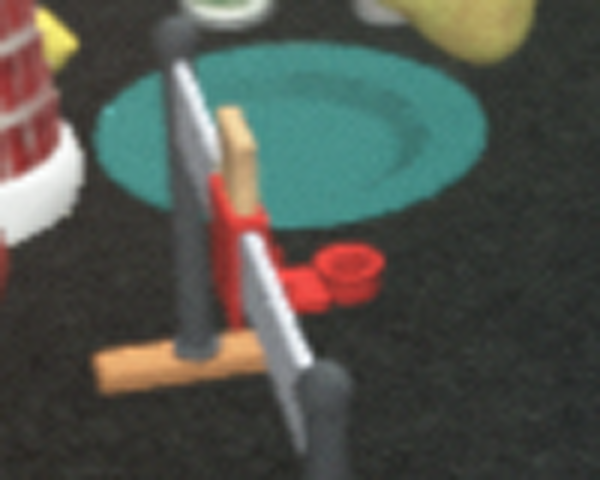

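Call:
{"api": "apply_moves", "payload": {"motion": "0.031 -0.0237 0 0;0.031 -0.0237 0 0;0.031 -0.0237 0 0;0.031 -0.0237 0 0;0.031 -0.0237 0 0;0.031 -0.0237 0 0;0 0 0 10;0 0 0 10", "fingers": 0.2}}

```text
time: 12.8
tool_pos: [436.5, 168.5, 278.8]
tcp_rot: [-3.139, 0.001, 1.433]
contact_force: [0.4, -0.3, 0.3]
grip_width: 55.2
finger_force: 0.0
```

Call:
{"api": "apply_moves", "payload": {"motion": "0 0 0 10;0 0 0 10;0 0 0 10;0 0 0 10;0 0 0 10;0 0 0 10;0 0 0 10;0 0 0 0"}}

```text
time: 13.8
tool_pos: [437.0, 168.1, 278.8]
tcp_rot: [-3.141, 0.003, 0.217]
contact_force: [-0.2, 0.2, 0.6]
grip_width: 54.9
finger_force: 0.0
```

Run:
```python
from h import *
import go; go.plan(437.5,169,165,12.3)
for n in("side","top"):
    c=bot.capture(n); P,u,v=world(c); col=c["img"][v,u].astype(int)
    m=(abs(P[:,0]-437)<40)&(abs(P[:,1]-168)<40)&(P[:,2]>120)&(P[:,2]<215)&(col[:,0]>1.6*col[:,2])
    Q=P[m]
    for z in range(125,205,16):
        s=(Q[:,2]>=z)&(Q[:,2]<z+16)
        if s.sum()>3: q=Q[s]; print(n,z,s.sum(),"x",q[:,0].min().round(1),q[:,0].max().round(1),"y",q[:,1].min().round(1),q[:,1].max().round(1))
```

```text
pos [437.  168.1 278.8] rpy [-1.7999e+02  1.5000e-01  1.2450e+01] t 13.8 shift [ 0.001  -0.0008  0.1138] turn 0.15 norm rows 3 row [ 0.0003 -0.0003  0.0379] turn/row 0.05
F [-0.2  0.2  0.6] w 54.9 0.0
side 125 56 x 424.3 447.8 y 167.8 184.0
side 141 70 x 425.4 448.6 y 169.0 182.7
side 157 76 x 424.8 448.1 y 171.0 183.5
side 173 67 x 426.5 448.3 y 166.8 183.4
side 189 91 x 425.3 447.6 y 164.1 182.1
```

Call:
{"api": "apply_moves", "payload": {"motion": "0.0004 -0.0019 0.03 0;0 0 0.03 0;0 0 0.03 0;0 0 0.02 0;0 0 0.008 0;0 0 0 0"}}

```text
time: 14.65
tool_pos: [437.5, 170.2, 162.0]
tcp_rot: [-3.142, 0.001, 0.217]
contact_force: [-0.3, -0.1, 0.1]
grip_width: 55.0
finger_force: 0.0
```

Call:
{"api": "apply_moves", "payload": {"motion": "0 0 0 0;0 0 0 0;0 0 0 0;0 0 0 0;0 0 0 0;0 0 0 0", "fingers": -1}}

```text
time: 15.4
tool_pos: [437.8, 170.2, 162.4]
tcp_rot: [3.142, -0.001, 0.216]
contact_force: [-0.3, -0.5, 2.2]
grip_width: 24.0
finger_force: 30.0
```

Call:
{"api": "apply_moves", "payload": {"motion": "0 0 -0.01 0;0 0 -0.02 0;0 0 -0.02 0;0 0 -0.02 0;0 0 -0.025 0;0 0 -0.025 0;0 0 -0.025 0;0 0 0 0"}}

```text
time: 16.4
tool_pos: [438.2, 170.4, 308.7]
tcp_rot: [-3.141, -0.004, 0.216]
contact_force: [-0.2, 0.0, -2.9]
grip_width: 23.5
finger_force: 30.0
```

Run:
```python
from h import *
import go; go.plan(572,6.8,307,12.3)
p=np.array(bot.get_obs()["tool_pos"])
for n in("side","top"):
    c=bot.capture(n); P,u,v=world(c)
    m=(abs(P[:,0]-p[0])<25)&(abs(P[:,1]-p[1])<25)&(P[:,2]>128)&(P[:,2]<300); Q=P[m]
    for z in range(130,300,10):
        s=(Q[:,2]>=z)&(Q[:,2]<z+10)
        if s.sum()>2: q=Q[s]; print(n,z,s.sum(),"x",q[:,0].min().round(1),q[:,0].max().round(1),q[:,0].mean().round(1),"y",q[:,1].min().round(1),q[:,1].max().round(1),q[:,1].mean().round(1))
    cv2.imwrite(f"pics/e_{n}.png",c["img"])
```

```text
pos [438.2 170.4 308.7] rpy [-179.99   -0.21   12.37] t 16.4 shift [0.0956 0.1885 0.002 ] turn 0.07 norm rows 5 row [0.0191 0.0377 0.0004] turn/row 0.01
F [-0.2  0.  -2.9] w 23.5 30.0
side 160 10 x 433.3 440.0 437.2 y 170.3 173.5 171.7
side 170 19 x 434.1 442.1 438.1 y 168.9 175.9 173.5
side 180 20 x 432.3 441.4 437.4 y 171.2 176.2 173.7
side 190 19 x 433.1 441.5 437.9 y 169.6 177.2 173.4
side 200 21 x 432.3 442.0 437.8 y 170.6 174.9 173.5
side 210 21 x 432.9 441.6 437.6 y 171.0 176.4 173.9
side 220 22 x 433.9 442.2 438.2 y 170.4 175.9 173.5
side 230 23 x 432.5 442.2 437.3 y 170.2 175.6 173.2
side 240 20 x 433.3 441.8 437.8 y 170.6 176.4 173.7
side 250 10 x 431.2 449.8 440.3 y 174.0 185.6 179.0
side 260 107 x 420.9 452.9 438.4 y 159.0 188.5 178.3
side 270 51 x 426.3 448.0 438.0 y 171.3 182.4 178.7
side 280 55 x 425.3 448.9 438.9 y 170.5 182.8 178.9
side 290 64 x 424.9 449.2 439.1 y 169.6 184.0 179.4
```

Call:
{"api": "apply_moves", "payload": {"motion": "0.0191 0.0377 0 0;0.0191 0.0377 0 0;0.0191 0.0377 0 0;0.0191 0.0377 0 0;0.0191 0.0377 0 0;0 0 0 0;0 0 0 0"}}

```text
time: 17.38
tool_pos: [570.6, 6.8, 305.7]
tcp_rot: [-3.14, 0.003, 0.215]
contact_force: [0.2, 0.4, -1.6]
grip_width: 24.0
finger_force: 30.0
```

```bash
cat > rod.py <<'E'
from h import *
import go; go.plan(571.8,6.6,290,12.3)
p=np.array(bot.get_obs()["tool_pos"]); a=np.radians(12.3); ex=np.array([np.cos(a),np.sin(a)]); ey=np.array([-np.sin(a),np.cos(a)])
c=bot.capture("side"); P,u,v=world(c); col=c["img"][v,u].astype(int)
red=(col[:,2]>1.8*col[:,1])&(col[:,2]>60)
X=(P[:,:2]-p[:2])@ex; Y=(P[:,:2]-p[:2])@ey; Z=P[:,2]
for z in range(140,270,10):
    s=~red&(Z>=z)&(Z<z+10)&(abs(X)<22)&(abs(Y)<22)
    if s.sum()>2: print(z,s.sum(),"X",np.round([X[s].min(),X[s].max(),X[s].mean()],1),"Y",np.round([Y[s].min(),Y[s].max(),Y[s].mean()],1))
s=red&(abs(X)<17)&(abs(Y)<25)&(Z>120)&(Z<146); t=s&(Z>134)
print("eyelet",s.sum(),"X",X[s].min(),X[s].max(),"rim Y",Y[t].min(),Y[t].max(),"Z",Z[s].min(),Z[s].max())
i=np.linalg.inv(np.array(c["world_from_camera"]))@np.r_[575,7,170,1]
U=int(c["fx"]*i[0]/i[2]+c["cx"]);V=int(c["fy"]*i[1]/i[2]+c["cy"])
import sys
cv2.imwrite(sys.argv[1],cv2.resize(c["img"][V-60:V+50,U-60:U+60],None,fx=5,fy=5,interpolation=cv2.INTER_CUBIC))
E
python3 rod.py pics/f.png
```

```text
pos [570.6   6.8 305.7] rpy [-1.7992e+02  1.5000e-01  1.2350e+01] t 17.38 shift [0.0012 0.0005 0.0157] turn 0.05 norm rows 1 row [0.0012 0.0005 0.0157] turn/row 0.05
F [ 0.2  0.4 -1.6] w 24.0 30.0
160 11 X [-6.2  1.3 -1.8] Y [1.1 5.6 3. ]
170 18 X [-6.6  2.6 -1.5] Y [-2.2  5.9  2.5]
180 17 X [-6.8  2.7 -1.5] Y [-0.8  6.9  3.6]
190 13 X [-4.3  3.4 -0.2] Y [-0.6  7.2  3.4]
200 17 X [-4.3  3.3 -0.2] Y [0.3 6.5 3.6]
210 15 X [-4.2  3.  -0.8] Y [0.5 7.5 4.1]
220 16 X [-4.5  2.6 -0.5] Y [-0.8  6.4  3.3]
230 14 X [-4.6  2.3 -1.4] Y [1.4 6.6 4.2]
240 16 X [-5.   2.9 -1. ] Y [1.9 6.1 4.1]
250 32 X [-17.3  14.3   1.6] Y [-14.7  16.9   9.1]
260 62 X [-17.3  14.5  -1.2] Y [-7.5 15.8  7.4]
eyelet 97 X -12.295511432113967 16.851002773309936 rim Y -15.05966816552174 14.751897424584874 Z 125.56602352251821 140.8882882567429
```

View pics/f.png

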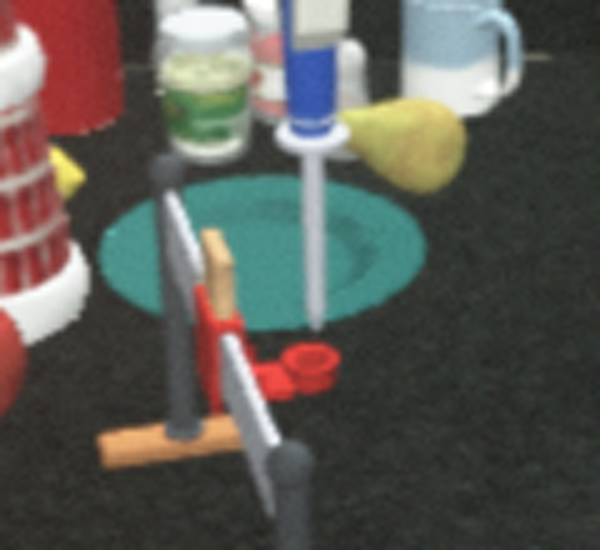

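Call:
{"api": "apply_moves", "payload": {"motion": "0.0023 0 0.005 0;0 0 0.005 0;0 0 0.005 0;0 0 0.003 0;0 0 0.003 0;0 0 0 0"}}

```text
time: 18.18
tool_pos: [573.4, 7.0, 285.9]
tcp_rot: [-3.141, 0.0, 0.216]
contact_force: [0.5, -0.1, -1.6]
grip_width: 24.0
finger_force: 30.0
```

Call:
{"api": "apply_moves", "payload": {"motion": "0 0 0.003 0;0 0 0.003 0;0 0 0.003 0;0 0 0.003 0;0 0 0 0"}}

```text
time: 18.8
tool_pos: [573.4, 7.0, 273.8]
tcp_rot: [-3.141, 0.0, 0.216]
contact_force: [-0.3, -0.9, -1.9]
grip_width: 23.6
finger_force: 30.0
```

```bash
python3 rod.py pics/g.png
```

```text
pos [573.4   7.  273.8] rpy [-1.7999e+02  3.0000e-02  1.2360e+01] t 18.8 shift [-0.0016  0.     -0.0162] turn 0.06 norm rows 1 row [-0.0016  0.     -0.0162] turn/row 0.06
F [-0.3 -0.9 -1.9] w 23.6 30.0
140 14 X [-6.5  3.  -0.4] Y [-1.6  6.6  3.5]
150 15 X [-7.   3.4 -0.6] Y [-0.7  6.5  3.1]
160 14 X [-3.9  2.9 -0.5] Y [-0.8  5.6  3.2]
170 14 X [-4.5  3.3 -0. ] Y [0.  6.5 3.2]
180 16 X [-4.2  2.7 -0.5] Y [-1.3  6.6  3.5]
190 17 X [-4.8  2.6 -0.7] Y [1.5 7.1 3.9]
200 13 X [-4.9  2.9 -0.8] Y [-0.6  4.5  2.7]
210 11 X [-5.   2.7 -1.3] Y [1.4 6.5 4.1]
220 57 X [-18.1  14.   -0.5] Y [-9.4 18.8  8.5]
230 36 X [-12.6  11.6  -0.5] Y [ 0.3 15.4  8. ]
240 39 X [-12.4  10.1   0.2] Y [-1.4 14.2  8.9]
250 41 X [-12.1  10.3   0.1] Y [-2.2 13.5  8.7]
260 46 X [-12.   10.5   1. ] Y [ 0.3 14.2  9.2]
eyelet 85 X -15.110973337231536 16.814009692782577 rim Y -13.432926104066567 12.714999259978995 Z 124.71370425220789 142.60095790104913
```

View pics/g.png

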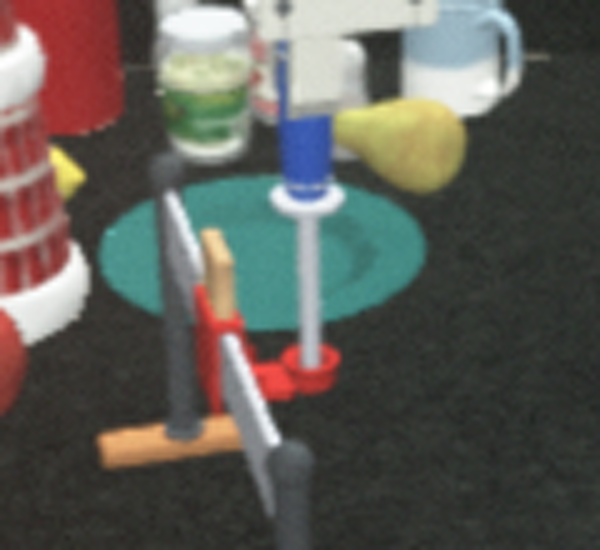

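The rod tip is inside the eyelet (crop 311,365), well centred and without force. Going on down.

Call:
{"api": "apply_moves", "payload": {"motion": "0 0 0.005 0;0 0 0.01 0;0 0 0.012 0;0 0 0.012 0;0 0 0.012 0;0 0 0.01 0;0 0 0 0"}}

```text
time: 19.73
tool_pos: [573.1, 7.0, 212.1]
tcp_rot: [-3.141, 0.002, 0.216]
contact_force: [-0.2, 0.4, -2.2]
grip_width: 23.9
finger_force: 30.0
```

Call:
{"api": "apply_moves", "payload": {"motion": "0 0 0.008 0;0 0 0.006 0;0 0 0.004 0;0 0 0.002 0;0 0 0 0"}}

```text
time: 20.35
tool_pos: [573.5, 7.0, 193.1]
tcp_rot: [-3.142, -0.0, 0.216]
contact_force: [-0.0, 0.4, -1.5]
grip_width: 23.5
finger_force: 30.0
```

Call:
{"api": "apply_moves", "payload": {"motion": "0 0 0.001 0;0 0 0.001 0;0 0 0.001 0;0 0 0 0"}}

```text
time: 20.85
tool_pos: [573.5, 7.0, 190.0]
tcp_rot: [-3.141, 0.0, 0.216]
contact_force: [0.1, -0.3, -1.4]
grip_width: 24.1
finger_force: 30.0
```

Call:
{"api": "apply_moves", "payload": {"motion": "0 0 0.001 0;0 0 0.001 0;0 0 0 0"}}

```text
time: 21.22
tool_pos: [573.4, 7.0, 188.1]
tcp_rot: [-3.142, 0.0, 0.216]
contact_force: [0.6, -0.5, -2.0]
grip_width: 24.0
finger_force: 30.0
```

Call:
{"api": "apply_moves", "payload": {"motion": "0 0 0.001 0;0 0 0.001 0;0 0 0 0"}}

```text
time: 21.6
tool_pos: [573.7, 7.0, 187.0]
tcp_rot: [3.141, -0.001, 0.216]
contact_force: [-2.1, -0.3, 4.9]
grip_width: 24.2
finger_force: 30.0
```

Call:
{"api": "apply_moves", "payload": {"motion": "0 0 -0.001 0;0 0 0 0;0 0 0 0;0 0 0 0;0 0 0 0;0 0 0 0", "fingers": 0.2}}

```text
time: 22.35
tool_pos: [573.5, 7.0, 187.1]
tcp_rot: [-3.142, -0.0, 0.216]
contact_force: [0.3, -0.1, 0.1]
grip_width: 55.0
finger_force: 0.0
```

Call:
{"api": "apply_moves", "payload": {"motion": "0 0 -0.01 0;0 0 -0.02 0;0 0 -0.03 0;0 0 -0.03 0;0 0 -0.03 0;0 0 0 0;0 0 0 0;0 0 0 0"}}

```text
time: 23.35
tool_pos: [573.0, 7.0, 305.9]
tcp_rot: [-3.141, 0.002, 0.216]
contact_force: [0.2, -0.8, 0.7]
grip_width: 55.0
finger_force: 0.0
```

Run:
```python
from h import *
c=bot.capture("side"); P,u,v=world(c)
for z in range(140,240,10):
    m=(abs(P[:,0]-572)<25)&(abs(P[:,1]-7)<25)&(P[:,2]>=z)&(P[:,2]<z+10)
    if m.sum()>2: print(z,m.sum(),np.round([P[m,0].min(),P[m,0].max(),P[m,1].max()],1))
cv2.imwrite("pics/h.png",cv2.resize(c["img"][110:350,180:400],(733,800))[:600])
```

```text
140 60 [556.8 586.6  23.1]
150 32 [559.2 581.3  19.2]
160 34 [559.2 581.1  19.1]
170 39 [556.4 580.8  19.6]
180 39 [556.4 580.6  19.9]
190 40 [556.4 578.   20.3]
200 40 [556.2 577.8  19.3]
210 38 [556.2 577.4  17.5]
220 41 [555.9 577.2  18.7]
```

View pics/h.png

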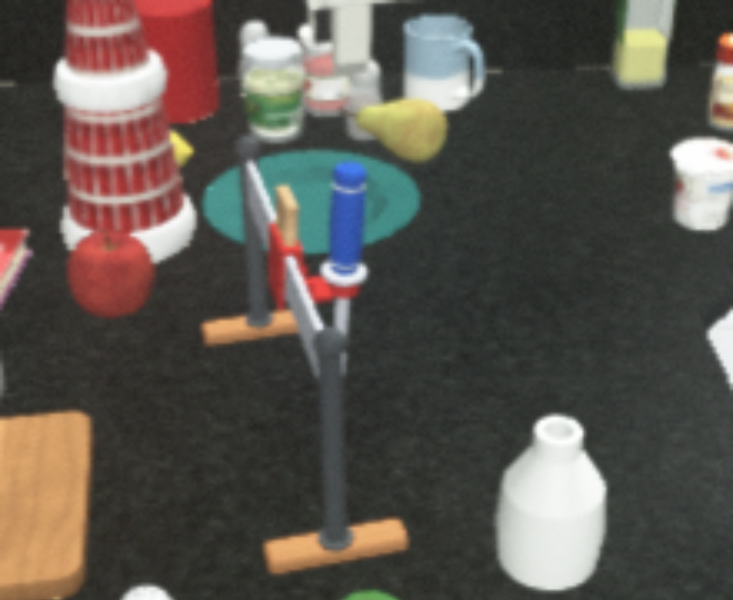

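The steel hangs in the eyelet with its guard on the rim (crop 345,272), the holder sits on the bar, the cup is empty, and the gripper is clear. A lean of about 2–3° is within the slot play. Handing in.

```bash
python3 -c "
from plant import bot; print(bot.close_job())"
```

```text
the job is handed in; nothing more can be done
None
```

The red holder sits fully down on the rail with its eyelet on the robot's side, and the steel hangs in the eyelet with its guard on the rim, leaning about 2–3°. I handed the job in at about 23 s, and the pepper mill, spice jar and apple were never approached; no verdict was returned.

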